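# Feel for the clear slot in the stencil rack

### The job

One of the four slots of the low white wooden stencil rack is clear; the other three are choked with hardened paint somewhere inside, out of sight under the roof, so that a blade jams there. Take the slot gauge by its handle, feel with its blade which slot is the clear one, and leave the gauge standing on the table in that slot, pushed past the spring catch until its handle is fully home against the rack's front. Leave the other things on the table where they are.

Things in the scene. Friction and masses are not known exactly. Their poses are not given: they have to be found in the camera images.
- rack: Low white wooden rack fixed on the table, 110 mm deep (x), 172 wide (y), 50 high at its grey roof. Origin under its centre; x points from the front (x = -55 mm, towards the robot) to the back: blades go in along +x. Four upright slots, 38 mm pitch, at table level (the table is their floor); their front 16 mm is open above (walls 38 mm high), the rest lies under the roof.
- slot0 (a point): Mouth of slot 0 (right-hand one seen from the robot): its centre on the rack's front face, 15 mm above the table; axes as the rack's. All slots alike: the mouth is 20 mm wide and narrows over the first 12 mm of depth to a straight slot 9 mm wide and 38 mm high.
- slot1 (a point): Mouth of slot 1 (second from the right): its centre on the rack's front face, 15 mm above the table; axes as the rack's. In each of three slots hardened paint narrows the gap to 3.5 mm, so that the 6 mm blade jams hard with its tip some 28 to 50 mm behind the front face; which slot is clear changes every time.
- slot2 (a point): Mouth of slot 2 (third from the right): its centre on the rack's front face, 15 mm above the table; axes as the rack's. In the clear slot the tip slides freely to 60 mm depth; soon after, a sprung pair of balls must be spread with some 5 to 15 N of push.
- slot3 (a point): Mouth of slot 3 (left-hand one): its centre on the rack's front face, 15 mm above the table; axes as the rack's. In the clear slot, from a tip depth of about 83 mm the balls snap into the blade's window; home is 90 mm, with the handle's front end against the rack's front face.
- gauge_handle (a point): Centre of the slot gauge's black plastic handle, 18 mm above the table as it stands; x points from handle to blade tip, y across, z up. The handle is 100 mm long (x), 28 wide (y), 36 high.
- gauge_tip (a point): Foremost point of the gauge's blade, 140 mm ahead of the handle's centre along x, half-way up the blade (15 mm above the gauge's underside).
- paint_can: Lidded paint can, 84 mm diameter, 110 mm high; origin under its centre. To be left alone.
- paint_tray: Red plastic paint tray 200 x 140 mm, 40 mm high, with a roller lying in it whose handle sticks out towards the tray's -x; origin under its centre. To be left alone.
- cup: Red drinking cup, rim 76 mm across, 95 mm high; origin under its centre. To be left alone.
- brush: Paint brush about 160 mm long lying along its x axis; origin on its underside near the middle. To be left alone.
- gauge: The slot gauge, like a blunt knife standing on edge: black plastic handle, then along +x a steel blade 90 mm long, 6 thick (y), 30 high, with a 14 x 20 mm window near its rounded tip. Stands upright on its flat underside (handle and blade both reach down to it); about 0.2 kg. Origin on the underside below the joint of handle and blade, 50 mm ahead of the handle's centre; axes as the handle's.
Mind the look-alikes: they are no part of the job. Several things have the shape of the gauge; the one meant has the colours described above.

How it is judged:
By the outcome, as a careful person would: the job done as asked, in the order asked, and still so for the second after the job is handed in, with the robot touching nothing.
It also fails if it takes over 51 s, if anything falls off the work surface, if the arm or the gripper's body presses on something with over 40 N, if the wrist force passes 120 N, or if a joint passes its speed limit or range.

### The arm

A 6-joint arm with a two-finger parallel gripper is mounted at the origin on the work surface. World frame = base frame: x ahead of the robot, y to its left, z up, the work surface at z = 0. Lengths are in m, angles in degrees, forces in N, time in s.
With the tool pointing down it reaches from about 0.35 to 0.875 m from the base axis. Payload 4.2 kg.
Tool frame: the origin (TCP) lies midway between the tips of the shut fingers; the grasp point (between the pads) lies 19 mm behind it; z points along the fingers, y is the line along which they close (so a half turn about z gives the same grasp; the last joint's range is limited). The gripper opens to 87 mm and grips with 3 to 60 N. Pads are 19 mm wide; open, the fingers measure 117 mm over their backs; the gripper's body (75 mm by 190 mm) begins 51 mm behind the grasp point.
Start: joints at [83.572, 22.042, 0.453, 0, -68.411, -14.817], TCP at [0.226, 0.583, 0.223] pointing down, gripper open.
Joint ranges: [-179.83, 179.83], [-69.29, 118.12], [-61.27, 80.66], [-181.25, 117.63], [-171.15, -9.14], [-177.46, 177.46]. Speed limits (degrees/s): [159.86, 159.86, 180, 180, 180, 180].

### API

Orientations are given as a 3x3 rotation matrix whose columns are the frame's x, y, z axes.
In Python, from station import r, cams gives the robot as it stands.
- The arm moves only by the tool play_rows, never from a script. Its argument "commands" is text: rows parted by semicolons, each of 6 numbers parted by spaces: the shift along the world's x, y, z normalised to -1 to 1, where 1 is 30 mm, then the turn, a rotation vector about the world's x, y, z normalised to -1 to 1, where 1 is 0.15 rad. A call has 1 to 20 rows; each row shifts and turns the commanded pose from where the row before left it; what a row does not reach is not made up. A row lasts 1/10 s, in which the tool goes at most 50 mm and 8.59 degrees, less where a joint would pass 70% of its speed; a pose out of reach is approached as far as the arm can. A call with a number of a shift or a turn outside -1 to 1 is refused whole. A call with a gripper value outside its range is refused whole. "grip" is the finger opening in mm, from 0 to 87, set as the call begins (left out, the last holds). The fingers move at their own pace and stop on an object; the grip force is fixed at half the most. Time passes only in rows, so rows that do not move let the fingers close. It gives the time, the measured TCP pose, the force, the opening and the grip force at its end, in the units of the state.
- r.sense(): the state, without advancing time (a new reading comes with each control period).
- cams.capture(name): name is "scene" or "top" or "wrist"; returns (picture, depth): 400x640x3 uint8, blue, green, red; 400x640 float32, m along the optical axis (not along the pixel's ray), 0 where there is no reading.
- cams.camera_info(name): a dict with "mtx" (3x3 intrinsics, pixels), "R" (3x3) and "t" (3): a world point X has camera coordinates R X + t. Camera axes: x right, y down, z forward; pixel columns grow to the right and rows downward; lengths in m; the calibration is good to about 2 mm. A picture is of the moment at which its call begins: read the wrist's pose just before it. camera_info takes no time and is no camera call; for the wrist camera it gives the pose at the moment of the call.
- r.finish_job(): hands the job in; it is judged then, once.
The state is a dict: "time_s": time; "joints": joint angles; "joint_velocities": joint speeds; "effort": joint torques, N m; "tcp_pos": TCP position; "ee_rot": TCP orientation; "wrist_force": force on the tool from outside, world axes, zero at the start; "moment": the same for the moment, N m; "gripper_width": opening from 0.0 (shut) to 1.0 (fully open); "gripper_force": force on a finger pad.
Only numpy, scipy, OpenCV 4.12 (cv2) and the standard library are available. Lean on these libraries where they do the work, as an engineer would, in place of code of your own. Each camera call takes 0.05 s, during which the arm holds its last target. There are 200 camera calls.

## Working session

There is one attempt and no reset: what is moved stays moved. The work goes in short steps, Python scripts to look and compute and a tool call to move; the robot and the scene stay as the last step left them, time stands still between calls to the robot, and variables do not carry over. Pictures are saved under pics/ and viewed, at most 10 in all, crops included, and the job is handed in when it is done.

Besides the shell and the picture viewer there is one more tool, called after ">>>" as name(argument=value, ...) on one line, values as JSON. play_rows: Moves the arm, as the interface text tells. Scaled input: -1 to 1 covers 30 mm each way for a shift and 0.15 rad each way for a turn. Its arguments: {"type":"object","properties":{"commands":{"type":"string"},"grip":{"type":"number"}},"required":["commands"]}

```bash
mkdir -p pics; cat > h.py <<'E'
import numpy as np, cv2
from station import r, cams
def world(name, depth=None, info=None):
    i=info or cams.camera_info(name); K=np.array(i["mtx"]);R=np.array(i["R"]);t=np.array(i["t"])
    v,u=np.mgrid[0:depth.shape[0],0:depth.shape[1]]
    P=np.stack([(u-K[0,2])/K[0,0]*depth,(v-K[1,2])/K[1,1]*depth,depth],-1)
    return (P-t)@R
E
python3 - <<'E'
from h import *
for n in("top","scene"):
    im,d=cams.capture(n); cv2.imwrite(f"pics/{n}0.png",im); np.save(f"{n}0.npy",d); cv2.imwrite(f"{n}0.png",im)
    print(n,cams.camera_info(n))
s=r.sense();print(s["time_s"],s["tcp_pos"],s["ee_rot"])
E
```

```text
top {'mtx': array([[471.74295076,   0.        , 311.37306505],
       [  0.        , 471.74295076, 201.1555437 ],
       [  0.        ,   0.        ,   1.        ]]), 'R': array([[ 0.0274558 , -0.99959508, -0.00747342],
       [-0.98226545, -0.02559113, -0.18574088],
       [ 0.18547442,  0.01244054, -0.98257034]]), 't': array([-0.05795808,  0.57380365,  1.51627629])}
scene {'mtx': array([[407.48825485,   0.        , 310.65073059],
       [  0.        , 407.48825485, 205.48474396],
       [  0.        ,   0.        ,   1.        ]]), 'R': array([[ 0.39731889,  0.91762144,  0.01042074],
       [ 0.74367183, -0.31530609, -0.58952039],
       [-0.53767082,  0.2419772 , -0.80768628]]), 't': array([-0.1849499 , -0.42729837,  1.63313549])}
0.1 [0.2262573  0.58205028 0.22158387] [[ 9.31985503e-01 -3.62495009e-01 -6.25631322e-04]
 [-3.62495543e-01 -9.31983790e-01 -1.78813669e-03]
 [ 6.51123735e-05  1.89330603e-03 -9.99998206e-01]]
```

View pics/top0.png

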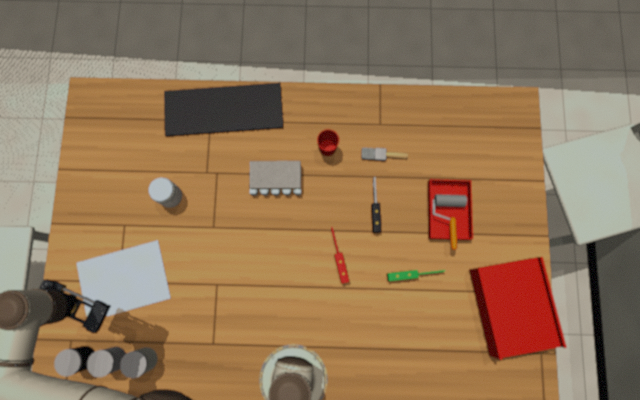

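View pics/scene0.png

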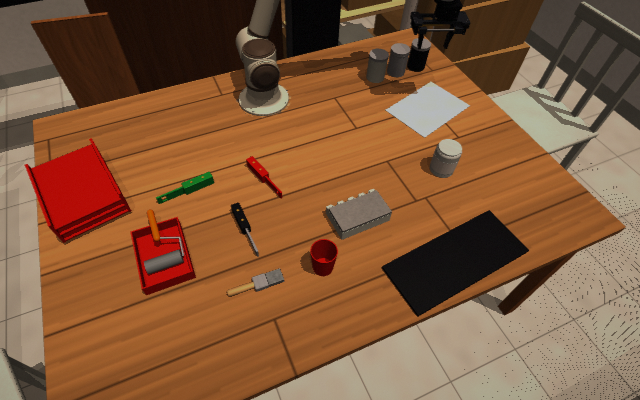

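Top view: the candidates shaped like the gauge are black handle with steel blade (376,205), red (340,257) and green (415,275). The black one fits the description. The rack is at (275,178) and its front faces the robot (down). Next I'll measure and check a close crop.

```bash
cat > m.py <<'E'
from h import *
im=cv2.imread("top0.png"); d=np.load("top0.npy"); P=world("top",d)
c=cv2.resize(im[140:250,230:430],None,fx=4,fy=4,interpolation=cv2.INTER_CUBIC); cv2.imwrite("pics/crop1.png",c)
def reg(v0,v1,u0,u1,zlo,zhi):
    p=P[v0:v1,u0:u1].reshape(-1,3); return p[(p[:,2]>zlo)&(p[:,2]<zhi)]
def rect(p,n):
    q=cv2.minAreaRect((p[:,:2]*1000).astype(np.float32)); print(n,len(p),q,"z",np.percentile(p[:,2],[5,50,95]).round(4))
print("table z",np.median(P[230:250,380:400,2]),np.median(P[205:220,270:300,2]))
rect(reg(150,205,240,312,.044,.06),"roof")
rect(reg(150,205,240,312,.030,.06),"rackall")
rect(reg(198,240,362,392,.028,.045),"handle")
rect(reg(172,203,366,386,.018,.045),"blade")
rect(reg(172,240,366,386,.018,.045),"gauge")
for a in (reg(198,240,362,392,.030,.045),reg(172,203,366,386,.022,.034)): print(a.mean(0),a.min(0),a.max(0))
E
python3 m.py
```

```text
table z -0.0004873329990589891 -0.00033933405867299273
roof 1353 ((657.1448974609375, 83.03072357177734), (111.12186431884766, 170.3075408935547), 1.800693154335022) z [0.0451 0.05   0.0559]
rackall 1580 ((657.2208251953125, 82.88336181640625), (112.2145004272461, 170.3265838623047), 1.9780269861221313) z [0.0377 0.0494 0.0556]
handle 255 ((537.8082885742188, -260.2969970703125), (115.06962585449219, 28.2703857421875), 3.3343312740325928) z [0.0296 0.0347 0.0413]
blade 58 ((624.8374633789062, -256.31561279296875), (85.61975860595703, 7.247198581695557), 2.7948269844055176) z [0.0209 0.029  0.0357]
gauge 320 ((573.9476318359375, -258.19146728515625), (187.47096252441406, 28.2703857421875), 3.334331750869751) z [0.0253 0.034  0.041 ]
[ 0.5309461  -0.26086808  0.03546726] [ 0.48011235 -0.2771779   0.03002333] [ 0.59541498 -0.24568408  0.04461349]
[ 0.62281725 -0.25659211  0.02857347] [ 0.58216625 -0.2608926   0.02233286] [ 0.66600949 -0.25305918  0.03357927]
```

View pics/crop1.png

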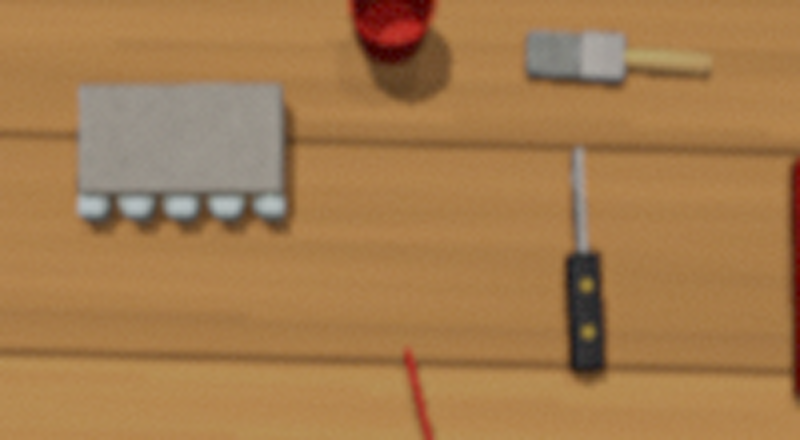

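The crop confirms it: the black handle with a steel blade and brass rivets is the gauge. Handle centre is about (0.530,-0.261) with yaw about 2.7°. The rack is at (0.657,0.083) with yaw about 1.9°. Next I'll move over the gauge.

>>> play_rows(commands="0.5 -1 0 0 0 0.14;0.5 -1 0 0 0 0.14;0.5 -1 0 0 0 0.14;0.5 -1 0 0 0 0.14;0.5 -1 0 0 0 0.14;0.5 -1 0 0 0 0.14;0.5 -1 0 0 0 0.14;0.5 -1 0 0 0 0.14;0.5 -1 0 0 0 0.14;0.5 -1 0 0 0 0.14;0.5 -1 0 0 0 0.14;0.5 -1 0 0 0 0.14;0.5 -1 0 0 0 0.14;0.5 -1 0 0 0 0.14;0.5 -1 0 0 0 0.14;0.5 -1 0 0 0 0.14;0.5 -1 0 0 0 0.14;0.5 -1 0 0 0 0.14;0.5 -1 0 0 0 0.14;0.5 -1 0 0 0 0.14", grip=60)

```text
time_s: 2.1
tcp_pos: [0.5266, -0.0188, 0.2222]
ee_rot: [[0.999, 0.05, -0.001], [0.05, -0.999, 0.0], [-0.001, -0.0, -1.0]]
wrist_force: [1.0, 0.3, -0.0]
gripper_width: 0.69
gripper_force: 0.0
```

>>> play_rows(commands="0 -1 0 0 0 0;0 -1 0 0 0 0;0 -1 0 0 0 0;0 -1 0 0 0 0;0 -1 0 0 0 0;0 -1 0 0 0 0;0 -1 0 0 0 0;0 -1 0 0 0 0;0 0 0 0 0 0;0 0 0 0 0 0;0 0 0 0 0 0")

```text
time_s: 3.2
tcp_pos: [0.5263, -0.2568, 0.2223]
ee_rot: [[0.999, 0.05, -0.001], [0.05, -0.999, 0.0], [-0.001, -0.0, -1.0]]
wrist_force: [-0.9, 0.5, 0.8]
gripper_width: 0.69
gripper_force: 0.0
```

```bash
cat > w.py <<'E'
import sys
from h import *
i=cams.camera_info("wrist"); im,d=cams.capture("wrist"); n=sys.argv[1]
cv2.imwrite(f"pics/{n}.png",im); np.save(n+".npy",world("wrist",d,i))
s=r.sense(); print(s["time_s"],s["tcp_pos"].round(4),"yaw",np.degrees(np.arctan2(s["ee_rot"][1,0],s["ee_rot"][0,0])).round(2),s["joints"],s["wrist_force"])
E
python3 w.py w1
```

```text
3.25 [ 0.5264 -0.2566  0.2225] yaw 2.88 [-1.01579083e+01  1.82282437e+01 -5.27234135e+00 -1.32968950e-02
 -6.65180338e+01  1.03044345e+02] [-0.11789933  0.32656419 -0.09376496]
```

View pics/w1.png

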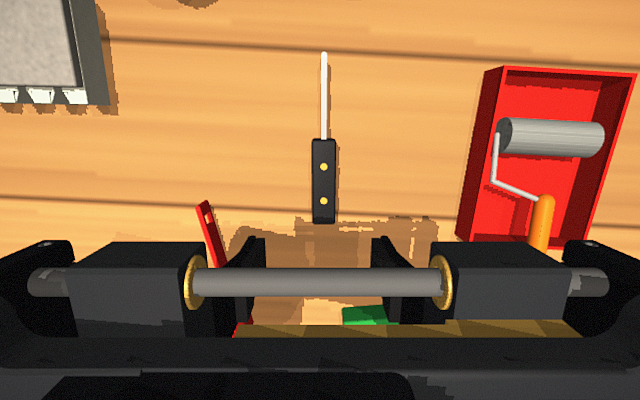

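The wrist view shows the black handle at (323,180), with the blade up to (323,55), and part of the rack at top left. I'll measure the gauge from the wrist depth.

```bash
python3 - <<'E'
from h import *
P=np.load("w1.npy")
def a(v0,v1,u0,u1,lo,hi,n):
    p=P[v0:v1,u0:u1].reshape(-1,3);p=p[(p[:,2]>lo)&(p[:,2]<hi)]
    print(n,len(p),cv2.minAreaRect((p[:,:2]*1000).astype(np.float32)),p.mean(0).round(4),p.min(0).round(4),p.max(0).round(4))
    return p
h=a(132,226,300,345,.031,.042,"handle"); b=a(50,136,312,336,.024,.036,"blade")
for p in(h,b,np.r_[h,b]): print(np.degrees(np.arctan(np.polyfit(p[:,0],p[:,1],1)[0])))
print(np.median(P[100:130,200:280,2]))
E
```

```text
handle 2035 ((533.4525756835938, -263.0632629394531), (106.44924926757812, 27.9924373626709), 2.5741183757781982) [ 0.5325 -0.263   0.0359] [ 0.48   -0.2788  0.0311] [ 0.5866 -0.2472  0.039 ]
blade 460 ((626.820068359375, -258.54132080078125), (85.00849151611328, 5.4713921546936035), 3.0052294731140137) [ 0.6292 -0.2582  0.0301] [ 0.5843 -0.2625  0.0281] [ 0.6692 -0.2537  0.0324]
2.8370917759082115
2.542186866126769
2.8202249305762463
0.00018287310842004641
```

>>> play_rows(commands="0.15 -0.21 -1 0 0 0;0 0 -1 0 0 0;0 0 -1 0 0 0;0 0 -1 0 0 0;0 0 -1 0 0 0;0 0 -1 0 0 0;0 0 -0.8 0 0 0;0 0 -0.37 0 0 0;0 0 0 0 0 0;0 0 0 0 0 0")

```text
time_s: 4.25
tcp_pos: [0.532, -0.2636, 0.0085]
ee_rot: [[0.999, 0.05, 0.002], [0.05, -0.999, -0.001], [0.002, 0.001, -1.0]]
wrist_force: [0.1, -0.6, -0.0]
gripper_width: 0.69
gripper_force: 0.0
```

>>> play_rows(commands="0 0 0 0 0 0;0 0 0 0 0 0;0 0 0 0 0 0;0 0 0 0 0 0;0 0 0 0 0 0;0 0 0 0 0 0;0 0 0 0 0 0;0 0 0 0 0 0", grip=10)

```text
time_s: 5.05
tcp_pos: [0.5309, -0.2637, 0.0077]
ee_rot: [[0.999, 0.049, -0.0], [0.049, -0.999, -0.0], [-0.0, 0.0, -1.0]]
wrist_force: [-0.7, 2.3, 2.8]
gripper_width: 0.318
gripper_force: 30.0
```

>>> play_rows(commands="0 0 0.5 0 0 0;0 0 1 0 0 0;-0.3 0 1 0 0 0;-0.5 0.5 1 0 0 0;-0.5 1 1 0 0 0;-0.5 1 0.5 0 0 0;-0.5 1 0 0 0 0;-0.5 1 0 0 0 0;-0.5 1 0 0 0 0;-0.2 1 0 0 0 0;0 1 0 0 0 0;0 1 0 0 0 0;0 1 0 0 0 0;0 1 0 0 0 0;0 1 0 0 0 0;0 0.9 0 0 0 0;0 0 0 0 0 0;0 0 0 0 0 0;0 0 0 0 0 0")

```text
time_s: 6.95
tcp_pos: [0.4253, 0.1075, 0.1568]
ee_rot: [[0.999, 0.048, -0.002], [0.048, -0.999, -0.001], [-0.002, 0.001, -1.0]]
wrist_force: [-0.3, -0.8, -2.3]
gripper_width: 0.318
gripper_force: 30.0
```

```bash
python3 w.py w2
```

```text
7.0 [0.4255 0.1074 0.157 ] yaw 2.75 [ 3.55111213e+01  7.59432863e+00 -2.99489868e+01 -1.54985261e-02
 -5.25283572e+01  5.72504783e+01] [-0.28616984  0.12370959 -2.68269769]
```

View pics/w2.png

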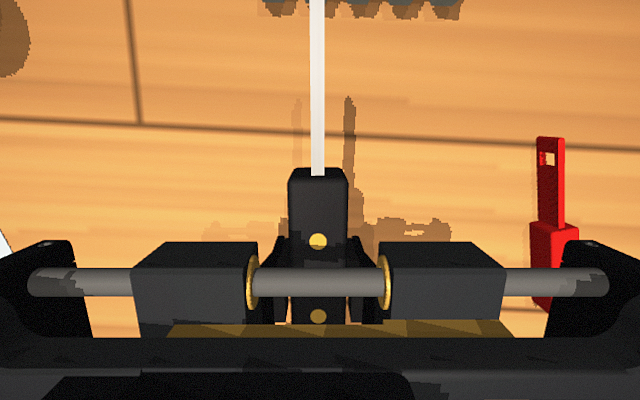

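The gauge is held straight, and the rack front shows only at the top edge (265-460, 0-15). I'll move forward at this height so the rack is in view beneath the blade.

>>> play_rows(commands="0.8 0 0 0 0 0;1 0 0 0 0 0;1 0 0 0 0 0;0.5 0 0 0 0 0;0 0 0 0 0 0;0 0 0 0 0 0;0 0 0 0 0 0")

```text
time_s: 7.7
tcp_pos: [0.5238, 0.1075, 0.1573]
ee_rot: [[0.999, 0.049, -0.001], [0.049, -0.999, -0.0], [-0.001, 0.0, -1.0]]
wrist_force: [0.1, -0.9, -1.9]
gripper_width: 0.318
gripper_force: 30.0
```

```bash
python3 w.py w3; python3 - <<'E'
from h import *
P=np.load("w3.npy"); v,u=np.mgrid[0:400,0:640]
m=(v<230)&(P[...,2]>.030)&(P[...,2]<.06)&(P[...,0]>.55)&(abs(P[...,1]-.083)<.12)
p=P[m]; print(len(p),cv2.minAreaRect((p[:,:2]*1000).astype(np.float32)),p.min(0),p.max(0))
print("roof z",np.median(p[p[:,2]>.045,2]))
# post tops
q=p[(p[:,2]>.034)&(p[:,2]<.042)]; H,e=np.histogram(q[:,1],bins=np.arange(-.02,.19,.004)); print(list(zip(e.round(3),H)))
b=P[(v<230)&(P[...,2]>.15)&(P[...,2]<.21)&(abs(P[...,1]-.11)<.006)&(P[...,0]>.5)]
if len(b): print("blade",len(b),b.mean(0),np.polyfit(b[:,0],b[:,1],1),b.max(0))
E
```

```text
7.75 [0.524  0.1078 0.1575] yaw 2.81 [ 2.89967290e+01  1.66965662e+01 -1.76075516e+01 -1.39834090e-02
 -5.57301443e+01  6.38175825e+01] [-0.15293874 -0.69662841 -2.16279376]
22011 ((644.9930419921875, 81.24021911621094), (87.22564697265625, 172.67979431152344), 2.2907235622406006) [ 0.59975622 -0.0066323   0.03006965] [0.69197909 0.16790805 0.05284218]
roof z 0.05011091615504901
[(np.float64(-0.02), np.int64(0)), (np.float64(-0.016), np.int64(0)), (np.float64(-0.012), np.int64(0)), (np.float64(-0.008), np.int64(41)), (np.float64(-0.004), np.int64(98)), (np.float64(0.0), np.int64(90)), (np.float64(0.004), np.int64(92)), (np.float64(0.008), np.int64(95)), (np.float64(0.012), np.int64(82)), (np.float64(0.016), np.int64(40)), (np.float64(0.02), np.int64(0)), (np.float64(0.024), np.int64(5)), (np.float64(0.028), np.int64(58)), (np.float64(0.032), np.int64(79)), (np.float64(0.036), np.int64(94)), (np.float64(0.04), np.int64(92)), (np.float64(0.044), np.int64(92)), (np.float64(0.048), np.int64(92)), (np.float64(0.052), np.int64(59)), (np.float64(0.056), np.int64(8)), (np.float64(0.06), np.i
[... 481 characters left out ...]
int64(38)), (np.float64(0.12), np.int64(94)), (np.float64(0.124), np.int64(81)), (np.float64(0.128), np.int64(58)), (np.float64(0.132), np.int64(0)), (np.float64(0.136), np.int64(0)), (np.float64(0.14), np.int64(29)), (np.float64(0.144), np.int64(78)), (np.float64(0.148), np.int64(99)), (np.float64(0.152), np.int64(81)), (np.float64(0.156), np.int64(92)), (np.float64(0.16), np.int64(93)), (np.float64(0.164), np.int64(43)), (np.float64(0.168), np.int64(0)), (np.float64(0.172), np.int64(0)), (np.float64(0.176), np.int64(0)), (np.float64(0.18), np.int64(0)), (np.float64(0.184), np.int64(0))]
blade 3933 [0.5917798  0.1109877  0.18123467] [0.03707707 0.08904624] [0.64396243 0.11599547 0.18717545]
```

View pics/w3.png

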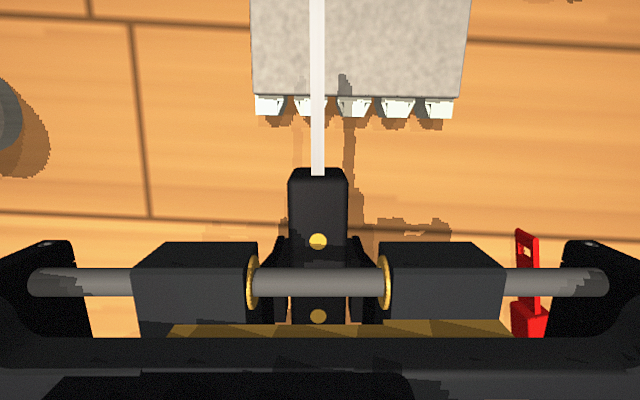

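```bash
python3 - <<'E'
from h import *
from scipy.optimize import minimize
P=np.load("w3.npy"); v,u=np.mgrid[0:400,0:640]
b=P[(v<170)&(P[...,2]>.16)&(P[...,2]<.21)&(abs(P[...,1]-.11)<.015)&(P[...,0]>.5)]
c=np.polyfit(b[:,0],b[:,1],1); print("blade yaw",np.degrees(np.arctan(c[0])),"y@.5",np.polyval(c,.5),"z slope",np.polyfit(b[:,0],b[:,2],1),b[:,0].max())
# roof side edges by x-bins
p=P[(v<230)&(P[...,2]>.046)&(P[...,2]<.056)&(abs(P[...,1]-.083)<.12)]
xs=np.arange(.622,.68,.004); L=[];R=[]
for x in xs:
    y=p[abs(p[:,0]-x)<.002,1]; L.append(y.max());R.append(y.min())
for e in(L,R): f=np.polyfit(xs,e,1); print("side yaw",np.degrees(np.arctan(f[0])),np.polyval(f,.602))
# roof front edge / post fronts
p=P[(v<230)&(P[...,2]>.035)&(P[...,2]<.056)&(P[...,0]>.58)]
F=[]
for y in np.arange(0,.16,.002):
    q=p[abs(p[:,1]-y)<.001]; 
    qq=q[q[:,2]>.046]
    if len(qq): F.append((y,qq[:,0].min(),q[:,0].min()))
F=np.array(F); f=np.polyfit(F[:,0],F[:,1],1); print("roof front",np.degrees(np.arctan(-f[0])),np.polyval(f,.08)); print(F[:,2].round(4))
# slot fit: template match of post tops in rack frame
q=P[(v<230)&(P[...,2]>.034)&(P[...,2]<.0415)&(P[...,0]>.595)&(P[...,0]<.62)&(abs(P[...,1]-.083)<.1)]
for yaw in(1.9,2.3,2.8):
    a=np.radians(yaw); X=(q[:,0]-.6)*np.cos(a)+q[:,1]*np.sin(a); Y=-(q[:,0]-.6)*np.sin(a)+q[:,1]*np.cos(a)
    best=min(((np.sum(np.exp(-(((Y-c+19)if 0 else ((Y-c+.019+.0)%.038-.019))/.004)**2)),c) for c in np.arange(.09,.11,.00025))); print(yaw,best,X.min(),np.percentile(X,2))
E
```

```text
blade yaw 3.066258019455112 y@.5 0.10567943749793822 z slope [0.00261317 0.17766025] 0.6439624348013009
side yaw 1.7030426092814208 0.1653951945018196
side yaw 1.2956461246813584 -0.005426352384400984
roof front 1.0731264296309488 0.6190855567607372
[0.6046 0.6045 0.6045 0.6044 0.6043 0.6042 0.6049 0.6057 0.609  0.6123
 0.6199 0.6198 0.6197 0.6198 0.6151 0.6083 0.6065 0.6038 0.6037 0.6037
 0.6035 0.6035 0.6034 0.6033 0.6032 0.6031 0.6039 0.608  0.6121 0.6187
 0.6187 0.6186 0.6185 0.6133 0.6081 0.6029 0.6028 0.6027 0.6027 0.6025
 0.6025 0.6024 0.6023 0.6022 0.6021 0.6029 0.6071 0.6112 0.6176 0.6176
 0.6174 0.6174 0.6105 0.6088 0.6306 0.6676 0.6015 0.6014 0.6013 0.6012
 0.6011 0.6019 0.606  0.6109 0.6165 0.6163 0.6164 0.6163 0.6104 0.6044
 0.6001 0.6    0.6    0.5999 0.6006 0.6005 0.6003]
1.9 (np.float64(36.817403681494454), np.float64(0.09875)) 0.004524347999033759 0.005008148581980207
2.3 (np.float64(36.893262582297396), np.float64(0.09875)) 0.004593062146857227 0.005448982251656344
2.8 (np.float64(36.90500068499873), np.float64(0.0985)) 0.00465739671963647 0.0055303025618403485
```

Rack yaw is about 1.8°, and the slot mouths at the front are: s0 (.604,.023), s1 (.603,.061), s2 (.602,.099), s3 (.601,.137). The gauge hangs in line with the tool. I'll start with slot 2.

>>> play_rows(commands="-0.8 -0.16 0 0 0 -0.06;-0.8 -0.15 0 0 0 -0.06;-0.8 -0.15 0 0 0 0;0 0 -1 0 0 0;0 0 -1 0 0 0;0 0 -1 0 0 0;0 0 -1 0 0 0;0 0 -0.6 0 0 0;0 0 -0.3 0 0 0;0 0 0 0 0 0;0 0 0 0 0 0;0 0 0 0 0 0")

```text
time_s: 8.95
tcp_pos: [0.4538, 0.095, 0.0117]
ee_rot: [[0.999, 0.032, 0.003], [0.032, -1.0, 0.001], [0.003, -0.001, -1.0]]
wrist_force: [-0.3, -0.1, -2.7]
gripper_width: 0.317
gripper_force: 30.0
```

```bash
cat > s.py <<'E'
from h import *
s=r.sense(); R=s["ee_rot"];a=np.radians(1.8);t=s["tcp_pos"]+.14*R[:,0]
D=t[:2]-np.array([.6025,.0797]); print(s["time_s"],"tcp",s["tcp_pos"].round(4),"yaw",np.degrees(np.arctan2(R[1,0],R[0,0])).round(2),"tip depth mm",1000*(D@[np.cos(a),np.sin(a)]).round(4),"slot coord",((D@[-np.sin(a),np.cos(a)])/.038+1.5).round(3),s["wrist_force"].round(1),s["moment"].round(2))
E
python3 s.py
```

```text
8.95 tcp [0.4538 0.095  0.0117] yaw 1.81 tip depth mm -8.1 slot coord 2.025 [-0.3 -0.1 -2.7] [-0.06  0.08 -0.05]
```

>>> play_rows(commands="0 -0.03 -0.08 0 0 0;0.3 0.01 0 0 0 0;0.3 0.01 0 0 0 0;0.3 0.01 0 0 0 0;0.1 0 0 0 0 0;0 0 0 0 0 0")

```text
time_s: 9.55
tcp_pos: [0.4836, 0.0944, 0.0079]
ee_rot: [[1.0, 0.031, 0.0], [0.031, -1.0, 0.0], [0.0, -0.0, -1.0]]
wrist_force: [0.1, -0.8, -2.2]
gripper_width: 0.316
gripper_force: 30.0
```

>>> play_rows(commands="0.15 0.005 0 0 0 0;0.15 0.005 0 0 0 0;0 0 0 0 0 0")

```text
time_s: 9.85
tcp_pos: [0.4928, 0.095, 0.0081]
ee_rot: [[1.0, 0.031, 0.001], [0.031, -1.0, 0.0], [0.001, -0.0, -1.0]]
wrist_force: [0.9, 0.6, -2.2]
gripper_width: 0.322
gripper_force: 30.0
```

```bash
python3 s.py
```

```text
9.85 tcp [0.4928 0.095  0.0081] yaw 1.79 tip depth mm 30.8 slot coord 1.992 [ 0.9  0.6 -2.2] [ 0.02  0.06 -0.06]
```

Tip depth is 31 mm and it's moving freely. I'll feel further in 5 mm steps.

>>> play_rows(commands="0.15 0.005 0 0 0 0;0.15 0.005 0 0 0 0;0 0 0 0 0 0")

```text
time_s: 10.15
tcp_pos: [0.5019, 0.0953, 0.0081]
ee_rot: [[1.0, 0.031, 0.001], [0.031, -1.0, 0.0], [0.001, -0.0, -1.0]]
wrist_force: [-0.2, 0.4, -2.9]
gripper_width: 0.321
gripper_force: 30.0
```

>>> play_rows(commands="0.15 0.005 0 0 0 0;0.1 0.003 0 0 0 0;0 0 0 0 0 0")

```text
time_s: 10.45
tcp_pos: [0.5091, 0.0954, 0.0081]
ee_rot: [[1.0, 0.031, 0.001], [0.031, -1.0, 0.0], [0.001, -0.0, -1.0]]
wrist_force: [0.1, 0.0, -3.2]
gripper_width: 0.319
gripper_force: 30.0
```

```bash
python3 s.py
```

```text
10.45 tcp [0.5091 0.0954 0.0081] yaw 1.79 tip depth mm 47.1 slot coord 1.99 [ 0.1  0.  -3.2] [-0.03  0.11 -0.03]
```

>>> play_rows(commands="0.15 0.005 0 0 0 0;0.05 0.002 0 0 0 0;0 0 0 0 0 0")

```text
time_s: 10.75
tcp_pos: [0.5114, 0.0947, 0.0077]
ee_rot: [[1.0, 0.031, -0.006], [0.031, -1.0, -0.002], [-0.006, 0.002, -1.0]]
wrist_force: [-7.9, 2.5, 2.4]
gripper_width: 0.32
gripper_force: 30.0
```

>>> play_rows(commands="0.15 0.005 0 0 0 0;0 0 0 0 0 0")

```text
time_s: 10.95
tcp_pos: [0.5118, 0.0942, 0.0076]
ee_rot: [[0.999, 0.03, -0.015], [0.03, -1.0, -0.004], [-0.015, 0.004, -1.0]]
wrist_force: [-17.5, 6.2, 11.7]
gripper_width: 0.319
gripper_force: 30.0
```

```bash
python3 s.py
```

```text
10.95 tcp [0.5118 0.0942 0.0076] yaw 1.72 tip depth mm 49.8 slot coord 1.952 [-17.5   6.2  11.7] [1.99 5.14 0.21]
```

It jams hard at about 49 mm (-17 N, no advance), so slot 2 is choked. I'll retract and go to slot 3.

>>> play_rows(commands="-0.6 -0.018 0.02 0 0 0;-0.8 -0.025 0 0 0 0;-0.9 -0.03 0 0 0 0;0 0 0 0 0 0;0 0.6 0 0 0 0;-0.04 0.66 0 0 0 0;0 0 0 0 0 0;0 0 0 0 0 0")

```text
time_s: 11.75
tcp_pos: [0.4491, 0.1316, 0.0087]
ee_rot: [[0.999, 0.032, 0.0], [0.032, -0.999, 0.0], [0.0, -0.0, -1.0]]
wrist_force: [-0.3, 0.1, -2.6]
gripper_width: 0.317
gripper_force: 30.0
```

```bash
python3 s.py
```

```text
11.75 tcp [0.4491 0.1316 0.0087] yaw 1.83 tip depth mm -11.700000000000001 slot coord 2.993 [-0.3  0.1 -2.6] [-0.08  0.11  0.  ]
```

>>> play_rows(commands="0.4 0.013 0 0 0 0;0.4 0.013 0 0 0 0;0.4 0.013 0 0 0 0;0.06 0.002 0 0 0 0;0 0 0 0 0 0")

```text
time_s: 12.25
tcp_pos: [0.487, 0.1321, 0.0083]
ee_rot: [[1.0, 0.03, -0.0], [0.03, -1.0, -0.0], [-0.0, 0.0, -1.0]]
wrist_force: [0.0, 0.3, -3.2]
gripper_width: 0.32
gripper_force: 30.0
```

>>> play_rows(commands="0.15 0.005 0 0 0 0;0.15 0.005 0 0 0 0;0 0 0 0 0 0")

```text
time_s: 12.55
tcp_pos: [0.4905, 0.1311, 0.008]
ee_rot: [[0.999, 0.031, -0.01], [0.031, -1.0, -0.004], [-0.011, 0.004, -1.0]]
wrist_force: [-12.0, 2.5, 4.5]
gripper_width: 0.319
gripper_force: 30.0
```

```bash
python3 s.py
```

```text
12.55 tcp [0.4905 0.1311 0.008 ] yaw 1.77 tip depth mm 29.6 slot coord 2.942 [-12.    2.5   4.5] [0.85 3.34 0.23]
```

>>> play_rows(commands="0.15 0.01 0 0 0 0;0 0 0 0 0 0")

```text
time_s: 12.75
tcp_pos: [0.4909, 0.1307, 0.0079]
ee_rot: [[0.999, 0.03, -0.018], [0.03, -1.0, -0.007], [-0.018, 0.006, -1.0]]
wrist_force: [-23.7, 7.0, 12.9]
gripper_width: 0.32
gripper_force: 30.0
```

```bash
python3 s.py
```

```text
12.75 tcp [0.4909 0.1307 0.0079] yaw 1.72 tip depth mm 30.0 slot coord 2.929 [-23.7   7.   12.9] [2.29 6.52 0.25]
```

It jams hard at 30 mm, so slot 3 is choked too. Next is slot 1.

>>> play_rows(commands="-0.6 -0.02 0 0 0 0;-0.8 -0.03 0 0 0 0;-0.3 -0.01 0 0 0 0;0 0 0 0 0 0;0 -0.8 0 0 0 0;0.04 -0.9 0 0 0 0;0.04 -0.83 0 0 0 0;0 0 0 0 0 0;0 0 0 0 0 0")

```text
time_s: 13.65
tcp_pos: [0.4529, 0.0553, 0.0089]
ee_rot: [[1.0, 0.03, 0.002], [0.03, -1.0, 0.001], [0.002, -0.001, -1.0]]
wrist_force: [0.6, 0.0, -2.2]
gripper_width: 0.317
gripper_force: 29.9
```

```bash
python3 s.py
```

```text
13.65 tcp [0.4529 0.0553 0.0089] yaw 1.73 tip depth mm -10.3 slot coord 0.979 [ 0.6  0.  -2.2] [ 0.03  0.03 -0.02]
```

>>> play_rows(commands="0.4 0.035 0 0 0 0;0.4 0.013 0 0 0 0;0.4 0.013 0 0 0 0;0 0 0 0 0 0")

```text
time_s: 14.05
tcp_pos: [0.4903, 0.0581, 0.0087]
ee_rot: [[1.0, 0.031, 0.003], [0.031, -1.0, 0.001], [0.003, -0.001, -1.0]]
wrist_force: [0.3, -0.3, -3.1]
gripper_width: 0.322
gripper_force: 29.9
```

>>> play_rows(commands="0.15 0.005 0 0 0 0;0.15 0.005 0 0 0 0;0 0 0 0 0 0")

```text
time_s: 14.35
tcp_pos: [0.4973, 0.0578, 0.0088]
ee_rot: [[0.999, 0.032, 0.001], [0.032, -0.999, 0.0], [0.001, -0.0, -1.0]]
wrist_force: [0.1, 0.3, -2.8]
gripper_width: 0.319
gripper_force: 29.9
```

>>> play_rows(commands="0.15 0.005 0 0 0 0;0.1 0.003 0 0 0 0;0 0 0 0 0 0")

```text
time_s: 14.65
tcp_pos: [0.5032, 0.0573, 0.0084]
ee_rot: [[1.0, 0.03, -0.002], [0.03, -1.0, -0.001], [-0.002, 0.001, -1.0]]
wrist_force: [-0.8, -0.6, -1.9]
gripper_width: 0.316
gripper_force: 29.9
```

```bash
python3 s.py
```

```text
14.65 tcp [0.5032 0.0573 0.0084] yaw 1.74 tip depth mm 40.099999999999994 slot coord 0.989 [-0.8 -0.6 -1.9] [-0.32  0.57 -0.1 ]
```

>>> play_rows(commands="0.15 0.005 0 0 0 0;0.05 0.002 0 0 0 0;0 0 0 0 0 0")

```text
time_s: 14.95
tcp_pos: [0.5037, 0.0567, 0.0082]
ee_rot: [[0.999, 0.03, -0.012], [0.03, -1.0, -0.003], [-0.013, 0.003, -1.0]]
wrist_force: [-15.3, 4.3, 9.2]
gripper_width: 0.323
gripper_force: 30.0
```

>>> play_rows(commands="0.15 0.005 0 0 0 0;0.0 0 0 0 0 0")

```text
time_s: 15.15
tcp_pos: [0.5043, 0.0563, 0.008]
ee_rot: [[0.999, 0.03, -0.02], [0.03, -1.0, -0.005], [-0.021, 0.004, -1.0]]
wrist_force: [-23.5, 7.9, 16.9]
gripper_width: 0.315
gripper_force: 30.0
```

```bash
python3 s.py
```

```text
15.15 tcp [0.5043 0.0563 0.008 ] yaw 1.7 tip depth mm 41.099999999999994 slot coord 0.96 [-23.5   7.9  16.9] [2.61 6.8  0.19]
```

It jams at about 40.5 mm, so slot 1 is choked. Slot 0 should be the clear one.

>>> play_rows(commands="-0.6 -0.02 0 0 0 0;-0.8 -0.025 0 0 0 0;-0.7 -0.022 0 0 0 0;0 0 0 0 0 0;0 -0.6 0 0 0 0;0.04 -0.66 0 0 0 0;0 0 0 0 0 0;0 0 0 0 0 0")

```text
time_s: 15.95
tcp_pos: [0.4537, 0.0183, 0.0089]
ee_rot: [[1.0, 0.031, 0.002], [0.031, -1.0, 0.0], [0.002, -0.0, -1.0]]
wrist_force: [0.2, -0.7, -1.8]
gripper_width: 0.32
gripper_force: 30.0
```

```bash
python3 s.py
```

```text
15.95 tcp [0.4537 0.0183 0.0089] yaw 1.76 tip depth mm -10.6 slot coord 0.006 [ 0.2 -0.7 -1.8] [-0.27  0.11  0.06]
```

>>> play_rows(commands="0.4 0.013 0 0 0 0;0.4 0.013 0 0 0 0;0.4 0.013 0 0 0 0;0 0 0 0 0 0")

```text
time_s: 16.35
tcp_pos: [0.4924, 0.0204, 0.009]
ee_rot: [[0.999, 0.032, 0.005], [0.032, -0.999, 0.001], [0.005, -0.001, -1.0]]
wrist_force: [2.0, -0.1, 0.6]
gripper_width: 0.321
gripper_force: 30.0
```

>>> play_rows(commands="0.15 0.005 0 0 0 0;0.15 0.005 0 0 0 0;0.15 0.005 0 0 0 0;0 0 0 0 0 0")

```text
time_s: 16.75
tcp_pos: [0.5026, 0.0199, 0.0087]
ee_rot: [[1.0, 0.032, 0.0], [0.032, -1.0, -0.0], [0.0, 0.0, -1.0]]
wrist_force: [-0.2, -1.1, 0.4]
gripper_width: 0.315
gripper_force: 30.0
```

>>> play_rows(commands="0.15 0.005 0 0 0 0;0.15 0.005 0 0 0 0;0.15 0.005 0 0 0 0;0.15 0.005 0 0 0 0;0 0 0 0 0 0")

```text
time_s: 17.25
tcp_pos: [0.5215, 0.0207, 0.0088]
ee_rot: [[0.999, 0.032, 0.002], [0.032, -1.0, 0.0], [0.002, -0.0, -1.0]]
wrist_force: [0.5, -0.4, 0.4]
gripper_width: 0.318
gripper_force: 30.0
```

```bash
python3 s.py
```

```text
17.25 tcp [0.5215 0.0207 0.0088] yaw 1.81 tip depth mm 57.2 slot coord 0.016 [ 0.5 -0.4  0.4] [-0.24  0.28  0.  ]
```

Slot 0 is clear past 57 mm. Now I'll push through the catch.

>>> play_rows(commands="0.2 0.006 0 0 0 0;0.2 0.006 0 0 0 0;0.2 0.006 0 0 0 0;0.2 0.006 0 0 0 0;0 0 0 0 0 0")

```text
time_s: 17.75
tcp_pos: [0.5411, 0.0204, 0.0074]
ee_rot: [[1.0, 0.03, -0.007], [0.03, -1.0, -0.002], [-0.007, 0.001, -1.0]]
wrist_force: [-4.5, -0.7, -2.3]
gripper_width: 0.319
gripper_force: 30.0
```

```bash
python3 s.py
```

```text
17.75 tcp [0.5411 0.0204 0.0074] yaw 1.74 tip depth mm 76.8 slot coord -0.012 [-4.5 -0.7 -2.3] [-0.04  1.7   0.06]
```

>>> play_rows(commands="0.15 0.005 0 0 0 0;0.15 0.005 0 0 0 0;0.1 0.003 0 0 0 0;0 0 0 0 0 0;0 0 0 0 0 0")

```text
time_s: 18.25
tcp_pos: [0.5561, 0.0216, 0.0082]
ee_rot: [[1.0, 0.031, -0.0], [0.031, -1.0, 0.0], [-0.0, -0.0, -1.0]]
wrist_force: [-2.0, -0.2, -2.2]
gripper_width: 0.321
gripper_force: 30.0
```

```bash
python3 s.py
```

```text
18.25 tcp [0.5561 0.0216 0.0082] yaw 1.76 tip depth mm 91.80000000000001 slot coord 0.007 [-2.  -0.2 -2.2] [-0.05  0.77  0.02]
```

>>> play_rows(commands="0.1 0.003 0 0 0 0;0.1 0.003 0 0 0 0;0 0 0 0 0 0")

```text
time_s: 18.55
tcp_pos: [0.5562, 0.021, 0.0075]
ee_rot: [[0.999, 0.029, -0.013], [0.029, -1.0, -0.002], [-0.013, 0.002, -1.0]]
wrist_force: [-13.9, 2.2, 4.9]
gripper_width: 0.316
gripper_force: 30.0
```

```bash
python3 s.py
```

```text
18.55 tcp [0.5562 0.021  0.0075] yaw 1.68 tip depth mm 91.89999999999999 slot coord -0.014 [-13.9   2.2   4.9] [0.87 3.86 0.  ]
```

>>> play_rows(commands="0.15 0.005 0 0 0 0;0 0 0 0 0 0;-0.2 -0.006 0 0 0 0;-0.08 0 -0.02 0 0 0;0 0 0 0 0 0;0 0 0 0 0 0")

```text
time_s: 19.15
tcp_pos: [0.5564, 0.0212, 0.0077]
ee_rot: [[1.0, 0.031, -0.005], [0.031, -1.0, -0.001], [-0.005, 0.001, -1.0]]
wrist_force: [-7.1, -0.1, 0.9]
gripper_width: 0.321
gripper_force: 30.0
```

```bash
python3 s.py
```

```text
19.15 tcp [0.5564 0.0212 0.0077] yaw 1.75 tip depth mm 92.1 slot coord -0.003 [-7.1 -0.1  0.9] [0.   2.22 0.01]
```

>>> play_rows(commands="0 0 0 0 0 0;0 0 0 0 0 0;0 0 0 0 0 0;0 0 0 0 0 0;0 0 0 0 0 0;0 0 0 0 0 0", grip=50)

```text
time_s: 19.75
tcp_pos: [0.5586, 0.0218, 0.0082]
ee_rot: [[1.0, 0.031, 0.001], [0.031, -1.0, 0.0], [0.001, -0.0, -1.0]]
wrist_force: [0.8, -0.0, -0.2]
gripper_width: 0.569
gripper_force: 0.0
```

>>> play_rows(commands="0 0 0.5 0 0 0;0 0 1 0 0 0;0 0 1 0 0 0;0 0 1 0 0 0;-0.3 0 1 0 0 0;-0.5 0 1 0 0 0;-0.5 0 0.5 0 0 0;-0.5 0 0 0 0 0;-0.5 0 0 0 0 0;0 0 0 0 0 0;0 0 0 0 0 0")

```text
time_s: 20.85
tcp_pos: [0.4895, 0.0218, 0.1884]
ee_rot: [[1.0, 0.032, 0.001], [0.032, -1.0, 0.0], [0.001, -0.0, -1.0]]
wrist_force: [1.1, 0.6, 0.3]
gripper_width: 0.573
gripper_force: 0.0
```

```bash
python3 w.py w4; python3 - <<'E'
from h import *
P=np.load("w4.npy"); v,u=np.mgrid[0:400,0:640]
m=(v<240)&(P[...,0]>.45)&(P[...,0]<.60)&(abs(P[...,1]-.02)<.03)&(P[...,2]>.028)&(P[...,2]<.045)
p=P[m];print(len(p),cv2.minAreaRect((p[:,:2]*1000).astype(np.float32)),p.min(0),p.max(0),np.median(p[:,2]))
E
```

```text
20.9 [0.4899 0.0218 0.1882] yaw 1.8 [ 2.15841080e+01  1.06226260e+01 -2.10074109e+01  1.94517073e-02
 -5.83241753e+01  7.02029722e+01] [ 0.3415821  -0.31285717  0.13841723]
2743 ((552.2290649414062, 20.757516860961914), (95.66050720214844, 27.80994415283203), 2.067068099975586) [0.50415142 0.0059215  0.03204625] [0.59999657 0.03602254 0.03857437] 0.03605044500588448
```

View pics/w4.png

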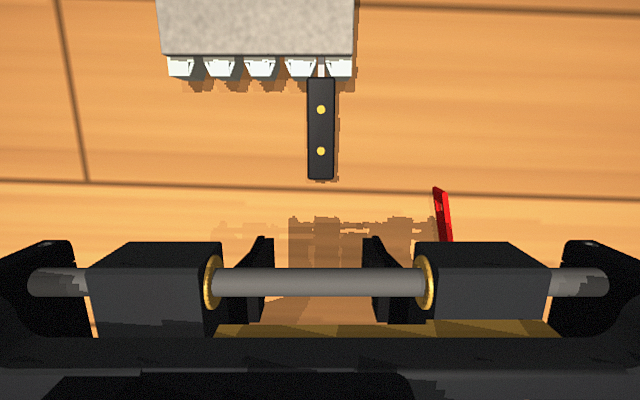

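The handle at (321,130) stands flush against the rack front at (321,78) in slot 0, and its top is at 36 mm, so it's on the table. Everything is clear of it, so I'm handing in.

```bash
python3 -c "
from station import r
print(r.finish_job())"
```

```text
the job is handed in; nothing more can be done
None
```

Slot 0 (the right-hand one) is the clear slot: the gauge stands in it past the catch with its handle home against the rack front, slots 1, 2 and 3 each jammed when probed, and the job is handed in.

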